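# Shim the rocking inspection microscope

## Robot

A 6-joint arm with a two-finger parallel gripper is mounted at the origin on the work surface. World frame = base frame: x ahead of the robot, y to its left, z up, the work surface at z = 0. Lengths are in m, angles in rad, forces in N, time in s.
With the tool pointing down it reaches from about 0.325 to 0.775 m from the base axis. Payload 5.5 kg.
Tool frame: the origin (TCP) lies midway between the tips of the shut fingers; the grasp point (between the pads) lies 19 mm behind it; z points along the fingers, x is the direction in which the jaws open and shut, and the axes are right-handed (so a half turn about z gives the same grasp; the last joint's range is limited). The gripper opens to 85 mm and grips with 20 to 120 N. Pads are 22 mm wide; open, the fingers measure 114 mm over their backs; the gripper's body (76 mm by 85 mm) begins 54 mm behind the grasp point. The pads swing forward as they close: fully open they stand 13 mm farther back than shut.
Start: joints at [-1.208, 0.091, 1.231, -0, 1.82, -0.057], TCP at [0.245, -0.548, 0.231] pointing down, gripper open.
Joint ranges: [-2.87, 2.87], [-0.86, 2.18], [0.17, 2.46], [-1.51, 4.65], [0.06, 2.69], [-2.65, 2.65]. Speed limits (rad/s): [2.57, 2.57, 3.01, 3.14, 3.14, 3.14].

## Interface

Orientations are given as a unit quaternion [x, y, z, w].
In Python, from cell import sensors, grab_frame, ctrl gives the robot as it stands. The module is installed in compiled form; this text tells all that it offers.
- The arm moves only by the tool move_arm, never from a script. Its arguments are lists of equal length, an entry for each row: "dp": the shift along the world's x, y, z in m, a list of three; "roll": the turn about the world's z in degrees; "claw": the closure, from 0 (fully open) to 1 (shut). A call has 1 to 12 rows; each row is the pose to reach, as a shift and turn from the pose commanded when the call began; what a row does not reach only later rows make up. A row lasts 1/12 s, in which the tool goes at most 41.7 mm and 7.16 degrees, less where a joint would pass 70% of its speed; a pose out of reach is approached as far as the arm can. A call with a gripper value outside its range is refused whole. The fingers move at their own pace and stop on an object; "newtons" is the grip in N (left out, the last holds). Time passes only in rows, so rows that repeat a pose let the fingers close. It gives the time, the measured TCP pose, the force and the opening at its end, in the units of the state.
- sensors.read_state(): the state, without advancing time (a new reading comes with each control period).
- grab_frame(name): name is "scene" or "top"; returns a dict with "img" (480x640x3 uint8, blue, green, red), "camera_matrix" (3x3 intrinsics, pixels), "k1" (the pictures are not rectified: a ray, as slopes to the right and down, at radius r is drawn at 1 + k1 r^2 times it, then the intrinsics apply), "rvec" (rotation vector, rad) and "tvec" (3), from world to camera coordinates, as OpenCV has them. Camera axes: x right, y down, z forward; pixel columns grow to the right and rows downward; lengths in m; the calibration is good to about 2 mm. A picture is of the moment at which its call begins. There is no depth.
- ctrl.close_job(): hands the job in, once; it reports no verdict.
The state is a dict: "t": time; "joints": joint angles; "qd": joint speeds; "joint_efforts": joint torques, N m; "eef_pos": TCP position; "orientation": TCP orientation; "ft_force": force on the tool from outside, world axes, zero at the start; "wrist_torque": the same for the moment, N m; "finger_gap": opening from 0.0 (shut) to 1.0 (fully open).
Only numpy, scipy, OpenCV 4.12 (cv2) and the standard library are available. Lean on these libraries where they do the work, as an engineer would, in place of code of your own. Each camera call takes 0.05 s, during which the arm holds its last target.

## Task

The inspection microscope rocks because one of its screw feet is seized short and hangs clear of the table. Push the rubber wedge along the table, thin end first, under that foot until it is snug, without jacking the corner up or shoving the microscope out of its place; then press firmly down for a moment on that corner of the base plate, close to the foot, to prove that it no longer rocks, and take your hand away. Only push and press, do not pick anything up, and leave the other things on the table alone.

Things in the scene. Friction and masses are not known exactly. Their poses are not given: they have to be found in the camera images.
- microscope: Inspection microscope, about 1.5 kg, loose. Aluminium base plate 190 (x) x 240 (y) mm, underside 16 and top 26 mm above the table, on four screw feet at x +-77, y +-102 mm; three stand on the table, the one at +77, +102 is short. Origin at table level under the plate's middle. It rests level; 2 to 3 N down on the short corner rocks it; a hard sideways push slides it.
- short_foot: The seized short foot, rubber pad 22 mm in diameter, 7 mm high, at the microscope's +x +y corner. Origin: centre of the pad's underside, 6 to 9 mm above the table; axes as the microscope. It does not turn or slide in the plate. Its 8 mm screw end stands 12 to 15 mm above the plate's top (6 mm at the other feet).
- wedge: Dark grey rubber door wedge, five ribs across the thick third, 70 g, 110 (x) x 45 mm, lying flat. Thin end (2 mm high) at x +55, thick end (22 mm, upright flat back face) at x -55 mm, straight slope between. Origin: middle of the underside. It starts on the microscope's +y side, thin end 40 to 80 mm off the short foot, pointing roughly at it (up to 25 mm and 0.3 rad out of line).
- corner (a point): Free flat spot to press on at the short foot's corner: on the plate's top face (26 mm above the table), 37 mm from the foot's axis along the microscope's -x, 18 mm inside the plate's +y edge.
- solder_reel: Bystander: reel of solder standing on its flange, 52 mm in diameter, 42 mm high; origin at the centre of its underside.
- tape_roll: Bystander: black roll of tape lying flat, 62 mm in diameter, 19 mm high; origin at the centre of its underside.
- screwdriver: Bystander: screwdriver lying on the table, about 200 mm long, along its own x.
- head (a point): Lowest point of the microscope's camera head, 128 mm above the table over the plate (x 0, y +7 mm); the head is 52 mm across and reaches up to 228 mm. Its column (22 mm thick, top 245 mm above the table, with focus block and knobs 80 mm across) stands 92 mm from it towards the microscope's -y. A circuit board is fixed on the plate below.
- slope (a point): Point on the wedge's upper face, midway along it and 12 mm above its underside. The wedge slides on the table with under 1 N; once the slope meets the foot, the push rises to 2 to 5 N within a few millimetres and the wedge is snug; from about 6 N on the whole microscope is shoved along. Friction keeps the wedge where it was pushed.
Mind the look-alikes: they are no part of the job. Of the things like the wedge, leave any that is green or red; of the rest the larger one is meant.

How it is judged:
On the way, in this order (a step that is already met when the one before it is completed fails the run):
1. the wedge is snug under the short foot (contact force between wedge and short_foot above 0.3 N and x of short_foot in the frame of wedge between 0 and 0.056 m and angle between microscope's own z axis and vertical below 0.012 rad), for 0.2 s.
2. the corner is pressed down beside the foot and does not rock (contact force between the fingers and microscope above 4 N and horizontal distance between the grasp point and short_foot below 0.07 m and contact force between wedge and short_foot above 1.5 N and angle between microscope's own z axis and vertical below 0.012 rad), for 0.3 s.
At the end, for the whole second after the job is handed in: The wedge lies flat on the table with its slope carrying the short foot (the foot's axis over the thin half of the wedge, at most 22 mm beside its middle line, more than 0.2 N between them), the microscope stands level within 0.012 rad and within 15 mm of where it stood, and both are at rest (contact force between wedge and short_foot above 0.2 N and x of short_foot in the frame of wedge between 0 and 0.056 m and y of short_foot in the frame of wedge between -0.022 and 0.022 m and angle between microscope's own z axis and vertical below 0.012 rad and angle between wedge's own z axis and vertical below 0.03 rad and distance of each of microscope, short_foot from where it was at the start of the episode below 0.015 m and linear speed of each of wedge, microscope below 0.01 m/s); the robot touches nothing.
It fails at once if the wedge is lifted off the table (height (world z) of wedge above 0.012 m).
It fails at once if the microscope is lifted or tipped (height (world z) of microscope above 0.012 m or angle between microscope's own z axis and vertical above 0.15 rad).
It fails at once if another thing on the table is pushed away or picked up (distance of any of solder_reel, tape_roll, screwdriver from where it was at the start of the episode above 0.02 m).
It also fails if it takes over 61 s, if anything falls off the work surface, if the arm or the gripper's body presses on something with over 40 N, if the wrist force passes 120 N, or if a joint passes its speed limit or range.

## Working session

There is one attempt and no reset: what is moved stays moved. The work goes in short steps, Python scripts to look and compute and a tool call to move; the robot and the scene stay as the last step left them, time stands still between calls to the robot, and variables do not carry over. Pictures are saved under pics/ and viewed, and the job is handed in when it is done.

Besides the shell and the picture viewer there is one more tool, called after "Call:" in YAML: its name, and indented under it one key for each argument. move_arm: Moves the arm, as the interface text tells. Its arguments: {"type":"object","properties":{"dp":{"type":"array"},"roll":{"type":"array"},"claw":{"type":"array"},"newtons":{"type":"number"}},"required":["dp","roll","claw"]}

```bash
mkdir -p pics
python3 - <<'E'
from cell import sensors, grab_frame
import cv2
s=sensors.read_state();print(s)
for n in("scene","top"):
    f=grab_frame(n);cv2.imwrite(f"pics/{n}0.png",f["img"]);print(n,f["camera_matrix"],f["k1"],f["rvec"],f["tvec"])
E
```

```text
{'t': 0.0, 'joints': array([-1.20770477e+00,  9.18896767e-02,  1.23190786e+00,  3.34450820e-06,
        1.81979212e+00, -5.66943600e-02]), 'qd': array([-2.52410296e-04,  7.05882504e-04, -9.67554788e-04,  6.41512002e-05,
        9.25331782e-04,  4.06808101e-04]), 'joint_efforts': array([-1.72791111e-03, -4.58730197e+01, -4.18024528e+01, -1.27490684e-04,
        1.15888394e-02,  1.13247523e-05]), 'eef_pos': array([ 0.24444028, -0.54763832,  0.23012001]), 'orientation': array([ 8.38917251e-01, -5.44258072e-01, -8.04562444e-04, -5.91342620e-04]), 'ft_force': array([-0.15979806,  0.17968458, -1.07670302]), 'wrist_torque': array([-0.02399214, -0.01848224,  0.02624389]), 'finger_gap': 1.0000500191537443}
scene [[444.7414976    0.         314.47184466]
 [  0.         444.7414976  244.68248549]
 [  0.           0.           1.        ]] -0.10873205524735413 [ 1.40301516  2.38581527 -0.67546102] [ 0.16043135 -0.39101405  1.29701472]
top [[607.94026378   0.         317.10798174]
 [  0.         607.94026378 238.80081979]
 [  0.           0.           1.        ]] -0.2071552892216122 [ 1.98521828 -2.21523187  0.25240975] [0.14558782 0.56435309 0.99442291]
```

View pics/scene0.png

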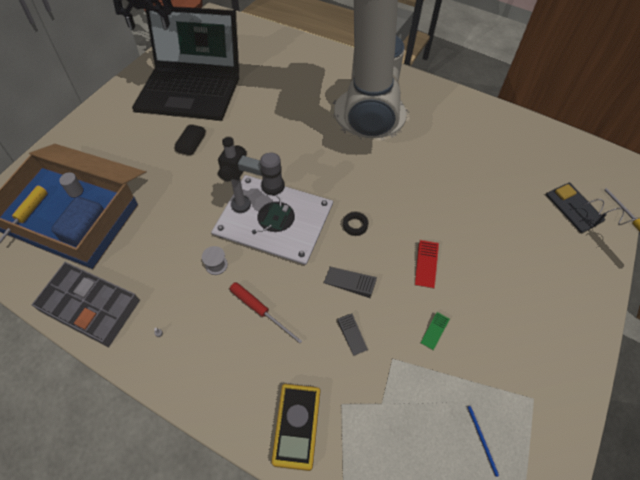

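View pics/top0.png

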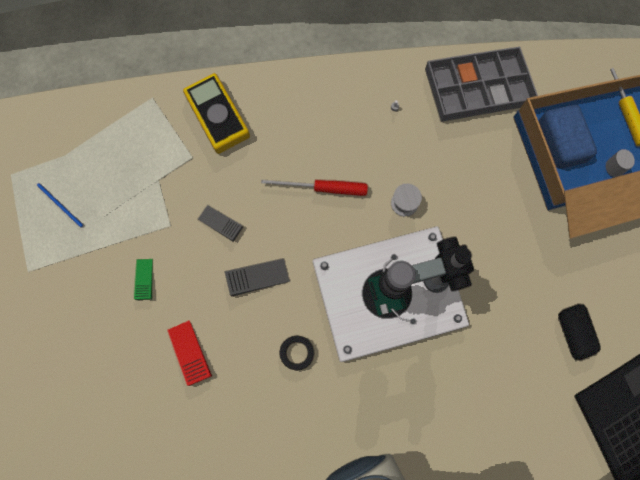

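The microscope is at (390,295) in the top view, with its column on the right, so its +y side faces left. That puts the short foot at the upper-left screw, near (324,266). The target wedge is the large dark grey one at (257,278), ribs on the left and thin end on the right.

```bash
cat > h.py <<'E'
import numpy as np, cv2
from cell import sensors, grab_frame
def cam(f):
    R,_=cv2.Rodrigues(np.array(f["rvec"],float));return R,np.array(f["tvec"],float).reshape(3),np.array(f["camera_matrix"]),np.array([f["k1"],0,0,0,0],float)
def ray(f,uv):
    R,t,K,d=cam(f)
    p=cv2.undistortPoints(np.array([[uv]],float),K,d,criteria=(3,50,1e-10),R=None,P=None) if False else cv2.undistortPointsIter(np.array([[uv]],float),K,d,np.eye(3),np.eye(3),(3,60,1e-10))
    x,y=p[0,0]; return -R.T@t, R.T@np.array([x,y,1.])
def onz(f,uv,z):
    c,r=ray(f,uv); return c+r*(z-c[2])/r[2]
def proj(f,P):
    R,t,K,d=cam(f); return cv2.projectPoints(np.array(P,float).reshape(-1,3),np.array(f["rvec"],float),t,K,d)[0].reshape(-1,2)
def crop(img,u0,v0,u1,v1,s,fn):
    cv2.imwrite(fn,cv2.resize(img[v0:v1,u0:u1],None,fx=s,fy=s,interpolation=cv2.INTER_CUBIC))
E
python3 - <<'E'
from h import *
f=grab_frame("top");im=f["img"]
crop(im,210,220,360,370,4,"pics/c1.png")
g=grab_frame("scene")
crop(g["img"],200,170,400,310,4,"pics/c2.png")
print(cam(f)[0].T@-cam(f)[1],cam(g)[0].T@-cam(g)[1])
# plate mask
hsv=cv2.cvtColor(im,cv2.COLOR_BGR2HSV)
for p in[(330,290),(350,330),(257,278),(245,278),(230,240)]: print(p,hsv[p[1],p[0]])
m=((hsv[...,2]<110)&(hsv[...,1]<70)).astype(np.uint8)*255
m2=np.zeros_like(m);m2[250:305,215:300]=m[250:305,215:300]
cs,_=cv2.findContours(m2,0,1);c=max(cs,key=cv2.contourArea);print(cv2.contourArea(c),cv2.boxPoints(cv2.minAreaRect(c)))
m=((hsv[...,2]>130)&(hsv[...,1]<45)).astype(np.uint8)*255
m2=np.zeros_like(m);m2[225:365,305:480]=m[225:365,305:480]
cs,_=cv2.findContours(m2,0,1);c=max(cs,key=cv2.contourArea);b=cv2.boxPoints(cv2.minAreaRect(c));print(cv2.contourArea(c),b)
for q in b: print(onz(f,q,.026))
E
```

```text
[0.33598248 0.10557562 1.09751388] [0.97607734 0.34173386 0.88958888]
(330, 290) [ 23   5 190]
(350, 330) [ 11  11 190]
(257, 278) [30 17 77]
(245, 278) [ 0  4 67]
(230, 240) [ 21  55 111]
1522.0 [[224.05888 271.23535]
 [283.35303 256.4118 ]
 [290.23535 283.94122]
 [230.94122 298.76477]]
9122.5 [[310.37292 259.14093]
 [439.98492 222.7586 ]
 [468.79865 325.4074 ]
 [339.18665 361.78973]]
[0.55011669 0.09834481 0.026     ]
[ 0.59144452 -0.14534287  0.026     ]
[ 0.3990284  -0.16902953  0.026     ]
[0.36301712 0.06792996 0.026     ]
```

View pics/c1.png

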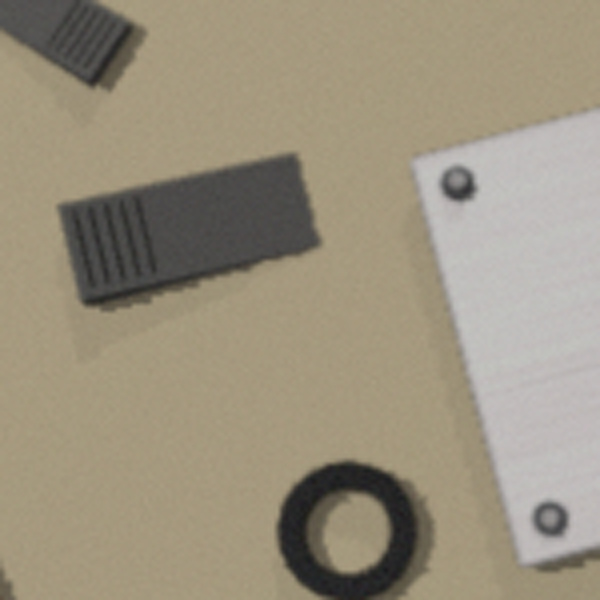

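View pics/c2.png

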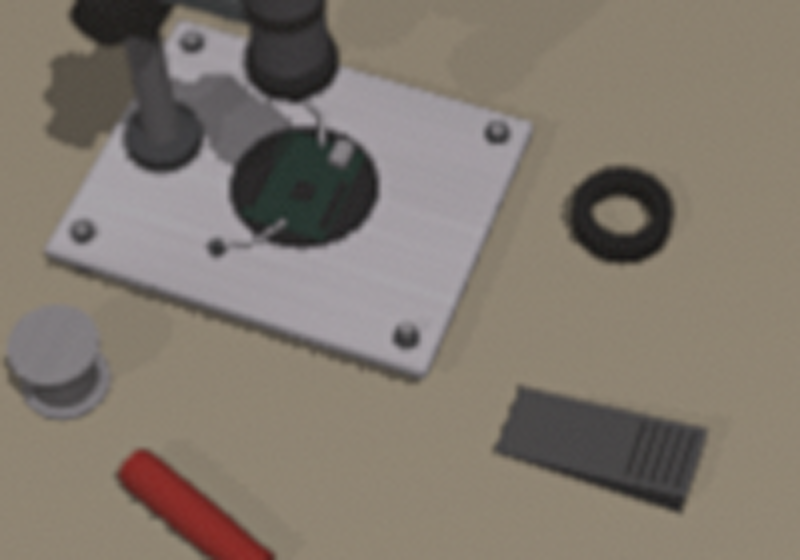

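Run:
```python
from h import *
f=grab_frame("top");g=grab_frame("scene")
a=lambda u,v:(210+u/4-.375,220+v/4-.375)
b=lambda u,v:(200+u/4-.375,170+v/4-.375)
P=dict(plate_short=(a(413,158),b(427,372),.026),plate_other=(a(522,565),b(534,123),.026),
screw_short=(a(457,181),b(405,330),.039),screw_other=(a(550,516),b(498,128),.032),
thinA=(a(297,154),b(496,452),.002),thinB=(a(320,243),b(519,387),.002),
thickA=(a(60,205),b(684,498),.022),thickB=(a(83,296),b(706,430),.022))
for k,(p,q,z) in P.items():
    c1,r1=ray(f,p);c2,r2=ray(g,q)
    A=np.stack([r1,-r2],1);s=np.linalg.lstsq(A,c2-c1,rcond=None)[0]
    t1=c1+r1*s[0];t2=c2+r2*s[1]
    print(k,onz(f,p,z)[:2].round(4),onz(g,q,z)[:2].round(4),"tri",((t1+t2)/2).round(4),np.linalg.norm(t1-t2).round(4))
```

```text
plate_short [0.5497 0.0939] [0.5473 0.0975] tri [0.5486 0.0958 0.0272] 0.0042
plate_other [0.3644 0.0661] [0.3626 0.0685] tri [0.3639 0.0675 0.0272] 0.0028
screw_short [0.5346 0.0758] [0.5363 0.0772] tri [0.535  0.076  0.0362] 0.0007
screw_other [0.384  0.0518] [0.381  0.0531] tri [0.3834 0.053  0.035 ] 0.0023
thinA [0.5621 0.1464] [0.5614 0.1497] tri [0.5617 0.148  0.0013] 0.0033
thinB [0.5198 0.14  ] [0.5183 0.1414] tri [0.5192 0.1408 0.0032] 0.0018
thickA [0.5462 0.2546] [0.5458 0.256 ] tri [0.546  0.2553 0.0219] 0.0015
thickB [0.5038 0.2475] [0.5022 0.249 ] tri [0.5033 0.2483 0.0234] 0.002
```

Call:
move_arm:
  dp:
    - [0,0,0.04]
    - [0,0,0.08]
    - [0,0,0.11]
    - [0.015,0.035,0.12]
    - [0.03,0.07,0.12]
    - [0.045,0.105,0.12]
    - [0.06,0.14,0.12]
    - [0.075,0.175,0.12]
    - [0.09,0.21,0.12]
    - [0.105,0.245,0.12]
    - [0.12,0.28,0.12]
    - [0.135,0.315,0.12]
  roll: [6,12,18,24,30,36,42,48,54,60,66,72]
  claw: [1,1,1,1,1,1,1,1,1,1,1,1]
  newtons: 30

```text
t: 1.3
eef_pos: [0.3798, -0.2311, 0.3514]
orientation: [0.998, 0.055, 0.0, 0.0]
ft_force: [1.4, 0.5, -0.0]
finger_gap: 0.003
```

Call:
move_arm:
  dp:
    - [0.017,0.038,0]
    - [0.034,0.076,0]
    - [0.051,0.114,0]
    - [0.067,0.151,0]
    - [0.084,0.189,0]
    - [0.101,0.227,0]
    - [0.118,0.265,0]
    - [0.135,0.303,0]
    - [0.152,0.34,0]
    - [0.17,0.38,0]
    - [0.186,0.418,0]
    - [0.202,0.453,0]
  roll: [1,2,2,2,2,2,2,2,2,2,2,2]
  claw: [1,1,1,1,1,1,1,1,1,1,1,1]

```text
t: 2.3
eef_pos: [0.5818, 0.2224, 0.3512]
orientation: [0.998, 0.07, 0.0, -0.0]
ft_force: [0.3, -0.7, 1.3]
finger_gap: -0.0
```

Call:
move_arm:
  dp:
    - [0,0,-0.04]
    - [0,0,-0.08]
    - [0,0,-0.12]
    - [0,0,-0.16]
    - [0,0,-0.2]
    - [0,0,-0.24]
    - [0,0,-0.27]
    - [0,0,-0.29]
    - [0,0,-0.31]
    - [0,0,-0.32]
    - [0,0,-0.32]
  roll: [0,0,0,0,0,0,0,0,0,0,0]
  claw: [1,1,1,1,1,1,1,1,1,1,1]

```text
t: 3.22
eef_pos: [0.5798, 0.2195, 0.0279]
orientation: [0.998, 0.07, -0.003, 0.001]
ft_force: [0.1, 0.7, -0.4]
finger_gap: 0.0
```

Run:
```python
from h import *
f=grab_frame("top");crop(f["img"],210,170,360,320,4,"pics/d1.png")
g=grab_frame("scene");crop(g["img"],220,190,420,330,4,"pics/d2.png")
s=sensors.read_state();print(s["eef_pos"],s["orientation"],s["ft_force"])
```

```text
[0.58179774 0.22016582 0.03197287] [ 9.97531198e-01  7.02243980e-02  1.97942098e-04 -5.86143936e-05] [-0.16663164 -0.3823297   0.18237538]
```

View pics/d1.png

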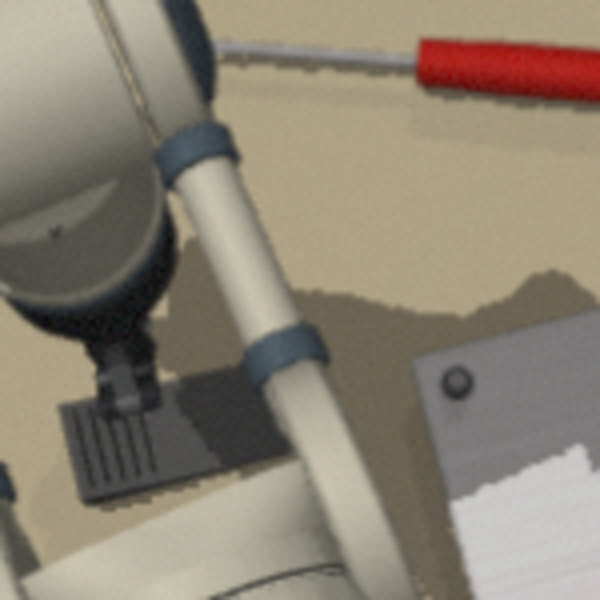

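View pics/d2.png

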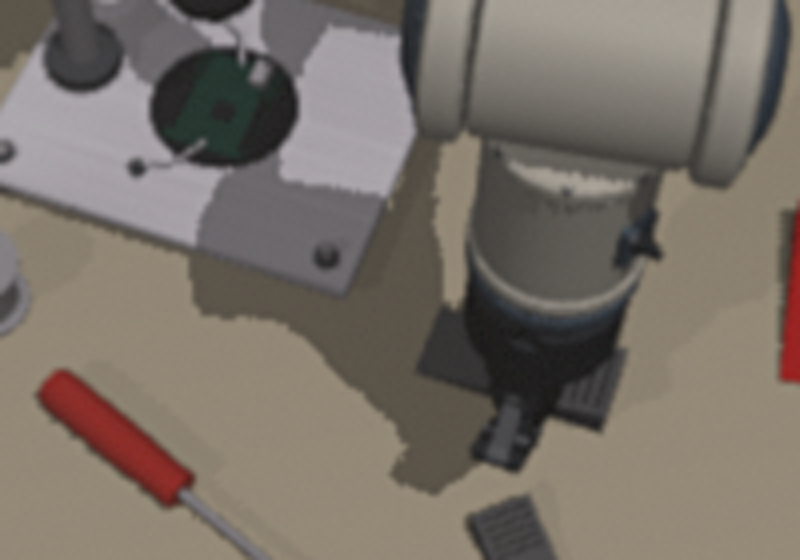

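Run:
```python
from h import *
f=grab_frame("top");g=grab_frame("scene")
p=sensors.read_state()["eef_pos"]
print(p,(proj(f,p)-[210,170])*4,(proj(g,p)-[220,190])*4)
for uv in[(129,412),(103,410),(158,408)]: print(onz(f,(210+uv[0]/4-.375,170+uv[1]/4-.375),p[2]))
for uv in[(500,467),(473,460),(522,470)]: print(onz(g,(220+uv[0]/4-.375,190+uv[1]/4-.375),p[2]))
for uv in [(242,228),(232,241),(209,206),(198,219)]: print("small",onz(f,uv,.008))
```

```text
[0.58270287 0.22046319 0.03351244] [[123.53034129 311.53286212]] [[514.93019429 432.59122554]]
[0.53750531 0.22239509 0.03351244]
[0.53964973 0.23392893 0.03351244]
[0.53792164 0.20931743 0.03351244]
[0.60389414 0.22144224 0.03351244]
[0.60722488 0.20721406 0.03351244]
[0.59981244 0.2323139  0.03351244]
small [0.62604433 0.21811672 0.008     ]
small [0.6033977  0.23860497 0.008     ]
small [0.67552357 0.27691273 0.008     ]
small [0.65259653 0.29932683 0.008     ]
```

Run:
```python
from h import *
f=grab_frame("top");g=grab_frame("scene")
p=sensors.read_state()["eef_pos"]; print(p)
for n,i,o,fn in((f,f["img"].copy(),(190,190),"pics/e1.png"),(g,g["img"].copy(),(300,200),"pics/e2.png")):
    i=i[o[1]:o[1]+110,o[0]:o[0]+110];i=cv2.convertScaleAbs(cv2.resize(i,None,fx=5,fy=5,interpolation=cv2.INTER_CUBIC),alpha=1.8)
    for q,c in((p,(0,0,255)),(p+[0,0,.075],(255,0,0)),([.5305,.2122,.015],(0,255,0))):
        u=(proj(n,q)[0]-o)*5; cv2.drawMarker(i,(int(u[0]),int(u[1])),c,0,15,2)
    cv2.imwrite(fn,i)
```

```text
[0.58264848 0.22043746 0.03342774]
```

View pics/e1.png

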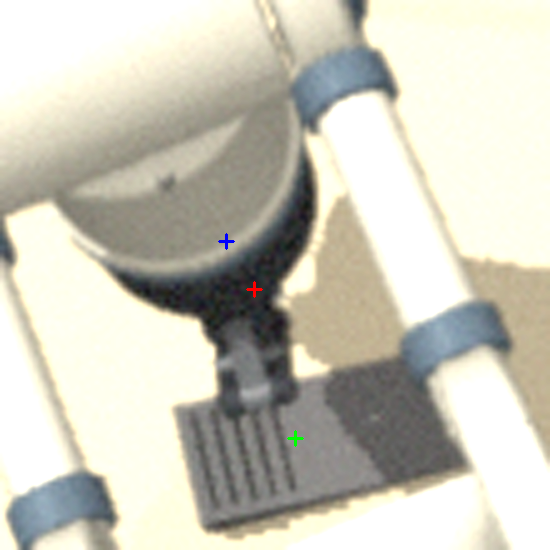

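View pics/e2.png

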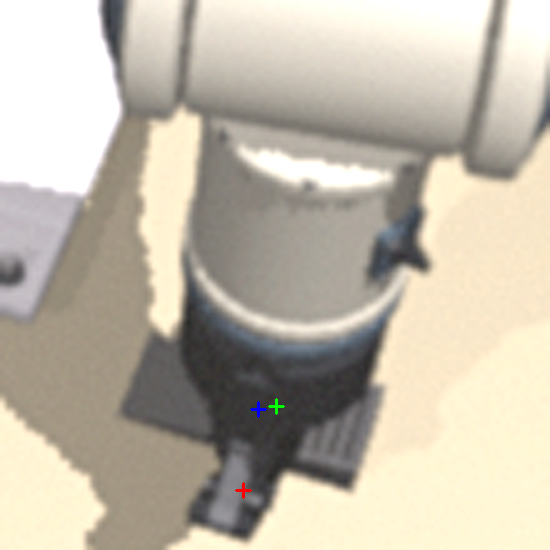

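Call:
move_arm:
  dp:
    - [0,0,-0.012]
    - [0,0,-0.024]
    - [0,0,-0.024]
    - [0,0,-0.024]
  roll: [0,0,0,0]
  claw: [1,1,1,1]

```text
t: 3.85
eef_pos: [0.5803, 0.2197, 0.0051]
orientation: [0.998, 0.07, -0.002, 0.0]
ft_force: [-0.3, 0.1, 0.6]
finger_gap: 0.0
```

Run:
```python
from h import *
for i in range(3):
    f=grab_frame("scene"); s=sensors.read_state();print(s["eef_pos"],s["ft_force"])
crop(f["img"],300,200,410,310,5,"pics/f2.png")
```

```text
[0.58088531 0.21988081 0.0061286 ] [ 0.72056001  0.05418473 -0.02729651]
[0.5813703  0.22000113 0.00689798] [-0.26424656  0.03407319 -0.52249844]
[0.58163874 0.22013653 0.00738029] [ 1.35479311 -0.17795881  0.1770314 ]
```

View pics/f2.png

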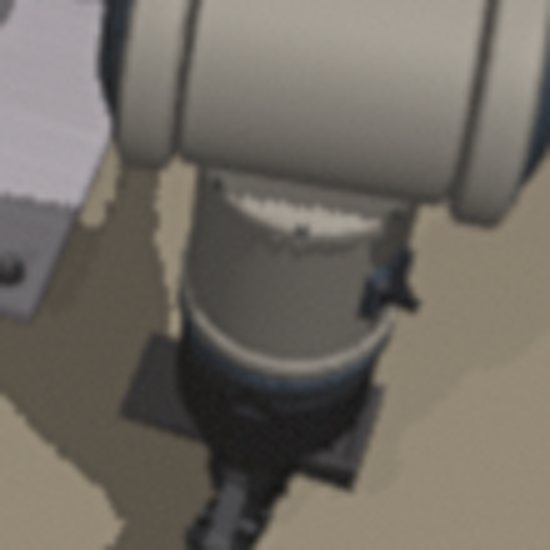

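Call:
move_arm:
  dp:
    - [-0.005,-0.001,0]
    - [-0.01,-0.0015,0]
    - [-0.014,-0.002,0]
    - [-0.017,-0.0025,0]
    - [-0.02,-0.003,0]
    - [-0.023,-0.0033,0]
    - [-0.026,-0.0038,0]
    - [-0.028,-0.004,0]
    - [-0.03,-0.0044,0]
    - [-0.03,-0.0044,0]
    - [-0.03,-0.0044,0]
  roll: [0,0,0,0,0,0,0,0,0,0,0]
  claw: [1,1,1,1,1,1,1,1,1,1,1]

```text
t: 4.92
eef_pos: [0.5514, 0.2156, 0.0073]
orientation: [0.998, 0.07, -0.0, 0.0]
ft_force: [-0.2, -0.5, -1.0]
finger_gap: -0.001
```

Call:
move_arm:
  dp:
    - [0.006,0.001,0]
    - [0.02,0.003,0]
    - [0.025,0.004,0.03]
    - [0.025,0.004,0.07]
    - [0.025,0.02,0.1]
    - [0.025,0.06,0.1]
    - [0.025,0.1,0.1]
    - [0.025,0.14,0.1]
    - [0.025,0.16,0.1]
    - [0.025,0.16,0.1]
  roll: [0,0,0,0,0,0,0,0,0,0]
  claw: [1,1,1,1,1,1,1,1,1,1]

```text
t: 5.75
eef_pos: [0.5756, 0.3803, 0.1062]
orientation: [0.997, 0.073, -0.0, -0.001]
ft_force: [0.1, -0.1, -1.2]
finger_gap: -0.003
```

Run:
```python
from h import *
f=grab_frame("top");crop(f["img"],200,220,350,370,4,"pics/g1.png")
g=grab_frame("scene");crop(g["img"],270,190,430,310,5,"pics/g2.png")
print(sensors.read_state()["eef_pos"])
```

```text
[0.57651773 0.37618589 0.10648472]
```

View pics/g1.png

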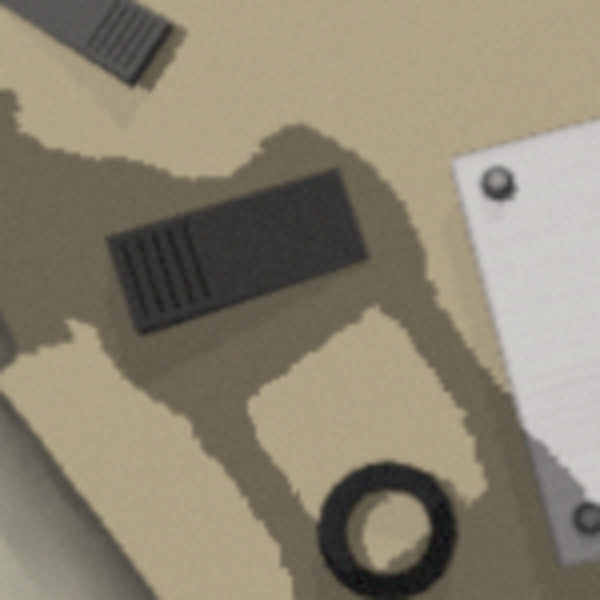

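View pics/g2.png

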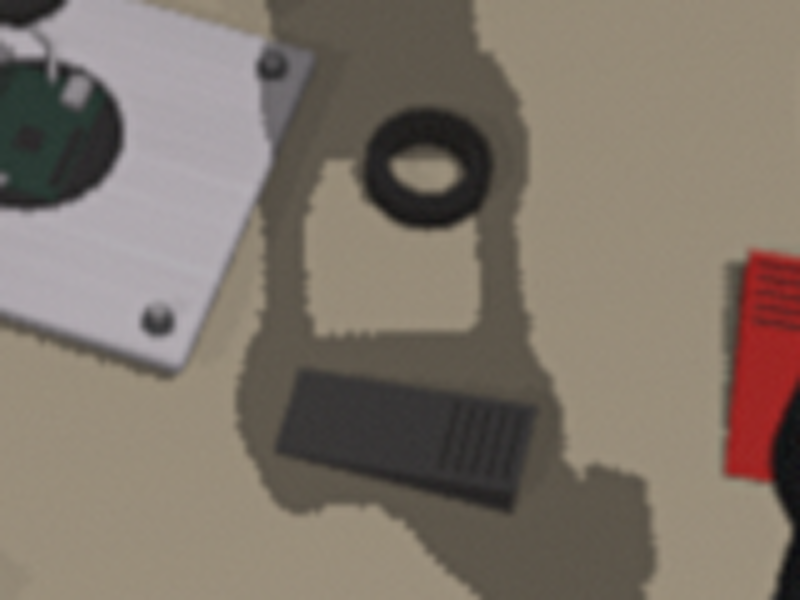

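```bash
cat > w.py <<'E'
from h import *
def wedge(f,g,o1,s1,p1,o2,s2,p2,foot=np.array([.5347,.0758])):
    R=[]
    for k in range(4):
        z=(.002,.002,.022,.022)[k]
        a=onz(f,(o1[0]+p1[k][0]/s1-.4,o1[1]+p1[k][1]/s1-.4),z)
        b=onz(g,(o2[0]+p2[k][0]/s2-.4,o2[1]+p2[k][1]/s2-.4),z)
        print(a[:2].round(4),b[:2].round(4)); R.append((a+b)[:2]/2)
    thin=(R[0]+R[1])/2;thick=(R[2]+R[3])/2
    d=thin-thick;L=np.linalg.norm(d);d/=L;n=np.array([-d[1],d[0]])
    o=thick+d*.055
    print("len",L,"w",np.linalg.norm(R[0]-R[1]),np.linalg.norm(R[2]-R[3]),"ang",np.degrees(np.arctan2(d[1],d[0])))
    print("thin",thin,"thick",thick,"d",d,"foot in wedge",(foot-o)@d,(foot-o)@n)
E
python3 - <<'E'
from w import *
f=grab_frame("top");g=grab_frame("scene")
wedge(f,g,(200,220),4,[(340,168),(369,258),(107,238),(141,326)],(270,190),5,[(277,453),(300,368),(513,499),(537,406)])
E
```

```text
[0.5555 0.1457] [0.5545 0.1495]
[0.5125 0.1367] [0.5107 0.138 ]
[0.5309 0.2526] [0.5338 0.2542]
[0.4895 0.2406] [0.4867 0.244 ]
len 0.10789527890200272 w 0.04465490422352227 0.045603591226159965 ang -77.65683921207753
thin [0.53329433 0.14247208] thick [0.51022995 0.24787334] d [ 0.21376633 -0.97688482] foot in wedge 0.11832671190762713 -0.012879065875753286
```

Call:
move_arm:
  dp:
    - [-0.03,-0.03,0]
    - [-0.06,-0.06,0]
    - [-0.071,-0.087,0]
    - [-0.071,-0.089,-0.03]
    - [-0.071,-0.089,-0.07]
    - [-0.071,-0.089,-0.09]
    - [-0.071,-0.089,-0.1]
    - [-0.071,-0.089,-0.1]
    - [-0.071,-0.089,-0.1]
  roll: [0,0,0,0,0,0,0,0,0]
  claw: [0.8,0.8,0.8,0.8,0.8,0.8,0.8,0.8,0.8]

```text
t: 6.7
eef_pos: [0.5061, 0.2861, 0.0081]
orientation: [0.998, 0.07, 0.0, -0.0]
ft_force: [1.2, 0.3, 1.1]
finger_gap: 0.203
```

Run:
```python
from h import *
f=grab_frame("top");crop(f["img"],180,200,330,350,4,"pics/i1.png")
g=grab_frame("scene");crop(g["img"],290,190,450,310,5,"pics/i2.png")
s=sensors.read_state();print(s["eef_pos"],s["finger_gap"],s["ft_force"])
```

```text
[0.50710377 0.28707687 0.00985656] 0.20157025122133937 [-0.21134821 -0.24202709  0.48334175]
```

View pics/i1.png

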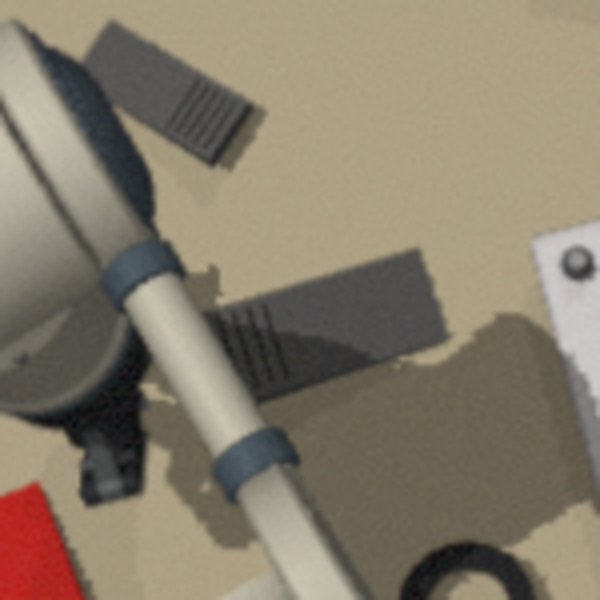

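View pics/i2.png

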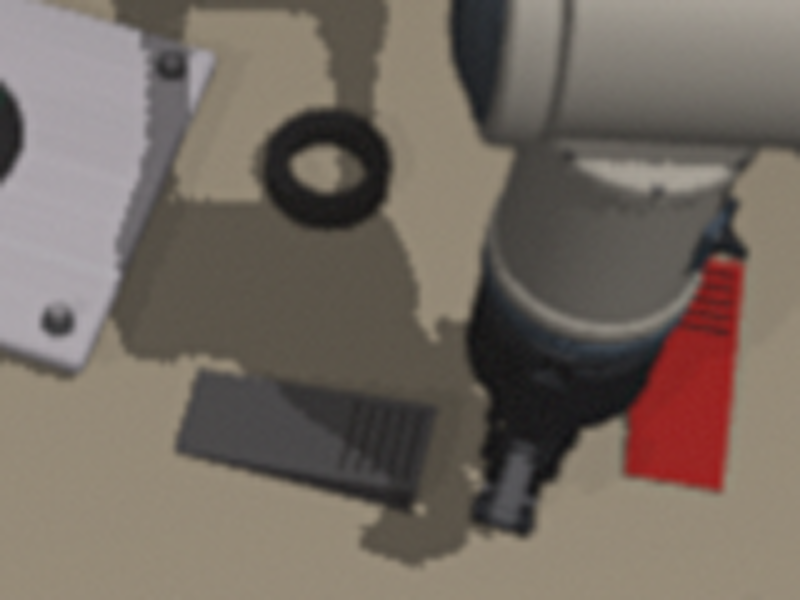

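Call:
move_arm:
  dp:
    - [0.0014,-0.01,0]
    - [0.0024,-0.017,0]
    - [0.0031,-0.022,0]
    - [0.0038,-0.027,0]
    - [0.0045,-0.032,0]
    - [0.005,-0.036,0]
    - [0.0056,-0.04,0]
    - [0.0062,-0.044,0]
    - [0.0068,-0.048,0]
    - [0.0074,-0.052,0]
    - [0.008,-0.056,0]
    - [0.0085,-0.06,0]
  roll: [0,0,0,0,0,0,0,0,0,0,0,0]
  claw: [0.8,0.8,0.8,0.8,0.8,0.8,0.8,0.8,0.8,0.8,0.8,0.8]

```text
t: 7.8
eef_pos: [0.5141, 0.2264, 0.0073]
orientation: [0.998, 0.07, -0.0, -0.0]
ft_force: [-0.6, 1.6, 0.0]
finger_gap: 0.2
```

Run:
```python
from h import *
f=grab_frame("top");crop(f["img"],200,200,350,350,4,"pics/j1.png")
g=grab_frame("scene");crop(g["img"],270,190,430,310,5,"pics/j2.png")
s=sensors.read_state();print(s["eef_pos"],s["finger_gap"],s["ft_force"])
```

```text
[0.51409801 0.22593323 0.00717021] 0.20178163435244778 [ 0.03821454 -0.64891325 -0.71037517]
```

View pics/j1.png

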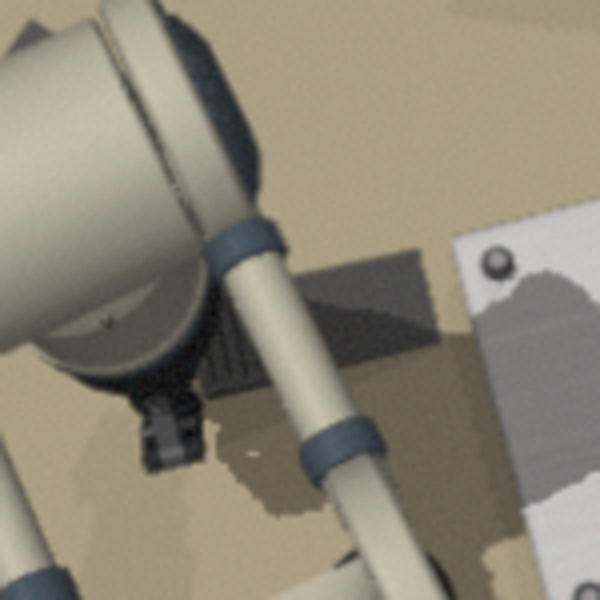

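View pics/j2.png

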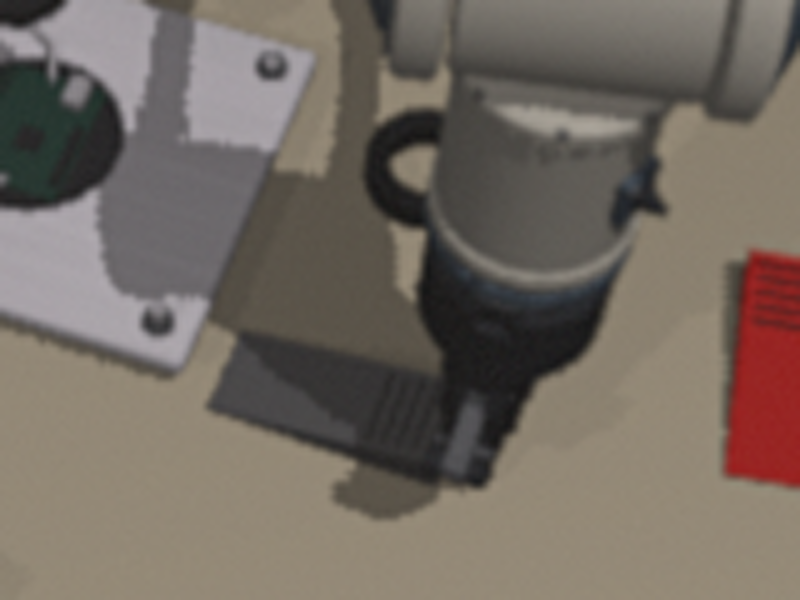

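Run:
```python
from h import *
f=grab_frame("top");g=grab_frame("scene")
foot=np.array([.5347,.0758])
A=[onz(f,(200+418/4-.4,200+251/4-.4),.002),onz(g,(270+208/5-.4,190+408/5-.4),.002)]
B=[onz(f,(200+438/4-.4,200+341/4-.4),.002),onz(g,(270+238/5-.4,190+333/5-.4),.002)]
print(A,B)
a=(A[0]+A[1])[:2]/2;b=(B[0]+B[1])[:2]/2
e=a-b;print(np.linalg.norm(e),np.degrees(np.arctan2(e[1],e[0])));e/=np.linalg.norm(e);d=np.array([e[1],-e[0]])
m=(a+b)/2;print(m,d,"foot",(foot-m)@d+.055,(foot-m)@e)
d2=np.array([.141,-.99]);e2=np.array([.99,.141]);print((foot-m)@d2+.055,(foot-m)@e2)
# side edges angle
for p,q in(((300,270),(418,251)),): pass
```

```text
[array([0.5502005 , 0.11026572, 0.002     ]), array([0.54959199, 0.11128101, 0.002     ])] [array([0.50769397, 0.10557139, 0.002     ]), array([0.50821764, 0.10417579, 0.002     ])]
0.04235337161022526 8.007277493828676
[0.52892602 0.10782348] [ 0.13929888 -0.99025038] foot 0.08751556994274062 0.0012568476001901768
0.08751737401866835 0.0012009261110725385
```

Call:
move_arm:
  dp:
    - [0.0006,-0.004,0]
    - [0.0011,-0.008,0]
    - [0.0017,-0.012,0]
    - [0.0023,-0.016,0]
    - [0.0028,-0.02,0]
    - [0.0034,-0.024,0]
    - [0.004,-0.028,0]
    - [0.0045,-0.032,0]
    - [0.005,-0.035,0]
    - [0.005,-0.036,0]
    - [0.005,-0.036,0]
  roll: [0,0,0,0,0,0,0,0,0,0,0]
  claw: [0.8,0.8,0.8,0.8,0.8,0.8,0.8,0.8,0.8,0.8,0.8]

```text
t: 8.92
eef_pos: [0.5191, 0.1903, 0.0073]
orientation: [0.998, 0.07, 0.0, 0.0]
ft_force: [-0.8, 0.4, 0.2]
finger_gap: 0.203
```

```bash
cat > ft.py <<'E'
from h import *
F=[];P=[]
for i in range(6):
    g=grab_frame("top");s=sensors.read_state();F.append(s["ft_force"]);P.append(s["eef_pos"])
print(s["t"],P[-1].round(4),P[0].round(4),"F",np.mean(F,0).round(2),np.std(F,0).round(2))
E
python3 ft.py
```

```text
9.2167 [0.519  0.1908 0.0073] [0.5191 0.1905 0.0073] F [-0.09  0.22 -0.46] [0.29 0.31 0.71]
```

Call:
move_arm:
  dp:
    - [0.0003,-0.002,0]
    - [0.0006,-0.004,0]
    - [0.0008,-0.006,0]
    - [0.0008,-0.006,0]
  roll: [0,0,0,0]
  claw: [0.8,0.8,0.8,0.8]

```text
t: 9.55
eef_pos: [0.5199, 0.1843, 0.0073]
orientation: [0.998, 0.07, -0.0, 0.0]
ft_force: [-0.1, -0.1, 0.5]
finger_gap: 0.197
```

```bash
python3 ft.py
```

```text
9.85 [0.5199 0.1847 0.0073] [0.5199 0.1844 0.0073] F [-0.22 -0.08 -0.13] [0.31 0.52 0.36]
```

Call:
move_arm:
  dp:
    - [0.0002,-0.0015,0]
    - [0.0004,-0.003,0]
    - [0.0004,-0.003,0]
  roll: [0,0,0]
  claw: [0.8,0.8,0.8]

```text
t: 10.1
eef_pos: [0.5203, 0.1818, 0.0073]
orientation: [0.998, 0.07, 0.0, -0.0]
ft_force: [-0.3, 0.6, -0.6]
finger_gap: 0.199
```

```bash
python3 ft.py
```

```text
10.4 [0.5202 0.1818 0.0073] [0.5202 0.1818 0.0073] F [-0.22  0.97 -0.22] [0.82 0.26 0.5 ]
```

Call:
move_arm:
  dp:
    - [0.0001,-0.001,0]
    - [0.0001,-0.001,0]
  roll: [0,0]
  claw: [0.8,0.8]

```text
t: 10.57
eef_pos: [0.5202, 0.1813, 0.0073]
orientation: [0.998, 0.07, -0.0, -0.001]
ft_force: [0.1, 4.1, -0.2]
finger_gap: 0.197
```

```bash
python3 ft.py
```

```text
10.8667 [0.5203 0.1812 0.0073] [0.5202 0.1813 0.0073] F [-0.46  5.08 -0.48] [0.3  0.5  0.66]
```

Call:
move_arm:
  dp:
    - [0.0001,-0.001,0]
    - [0.0001,-0.001,0]
  roll: [0,0]
  claw: [0.8,0.8]

```text
t: 11.03
eef_pos: [0.5203, 0.1807, 0.0073]
orientation: [0.998, 0.07, 0.0, -0.001]
ft_force: [-1.0, 6.5, -0.7]
finger_gap: 0.201
```

```bash
python3 ft.py
```

```text
11.3333 [0.5203 0.1807 0.0073] [0.5203 0.1807 0.0074] F [-0.87  6.94 -0.34] [0.31 0.5  0.37]
```

Call:
move_arm:
  dp:
    - [-0.0007,0.005,0]
    - [-0.003,0.02,0]
    - [-0.004,0.03,0.04]
    - [-0.004,0.04,0.08]
    - [-0.004,0.07,0.1]
    - [-0.004,0.11,0.1]
    - [-0.004,0.15,0.1]
    - [-0.004,0.16,0.1]
    - [-0.004,0.16,0.1]
  roll: [0,0,0,0,0,0,0,0,0]
  claw: [0.8,0.8,0.9,1,1,1,1,1,1]

```text
t: 12.08
eef_pos: [0.5159, 0.3418, 0.1067]
orientation: [0.997, 0.072, -0.0, 0.001]
ft_force: [-0.2, -0.2, 0.4]
finger_gap: -0.0
```

Run:
```python
from h import *
f=grab_frame("top");crop(f["img"],220,220,370,370,4,"pics/k1.png")
g=grab_frame("scene");crop(g["img"],260,170,420,290,5,"pics/k2.png")
s=sensors.read_state();print(s["eef_pos"],s["finger_gap"],s["ft_force"])
```

```text
[0.51637372 0.33880626 0.10657517] -0.0011084602160242596 [-0.01694572 -0.41517806  0.56623923]
```

View pics/k1.png

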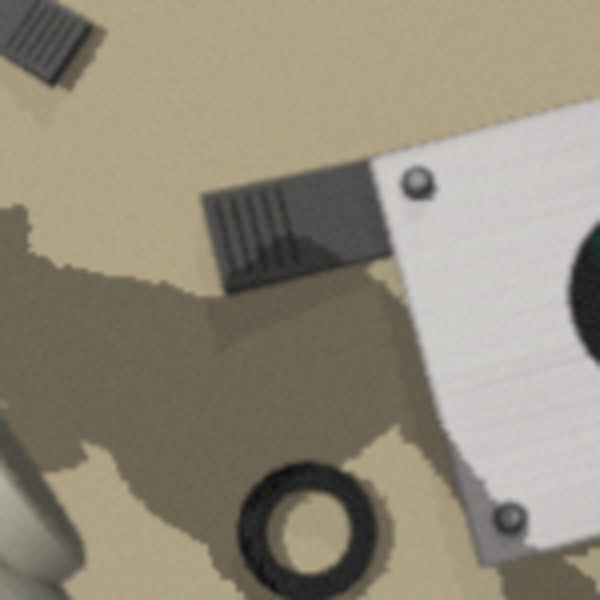

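View pics/k2.png

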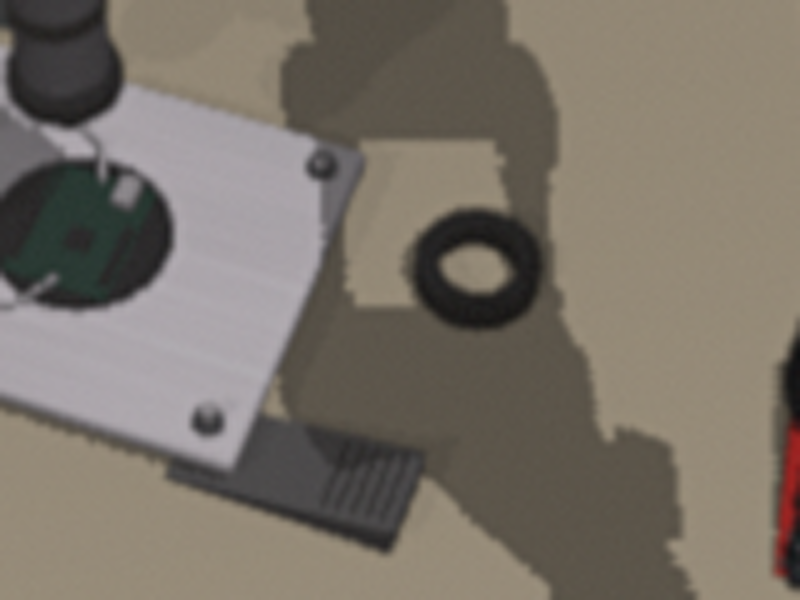

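Call:
move_arm:
  dp:
    - [-0.003,-0.035,0]
    - [-0.006,-0.07,0]
    - [-0.009,-0.11,0]
    - [-0.012,-0.15,0]
    - [-0.014,-0.19,0]
    - [-0.016,-0.23,0]
    - [-0.018,-0.26,0]
    - [-0.019,-0.27,0]
    - [-0.019,-0.27,-0.03]
    - [-0.019,-0.27,-0.055]
    - [-0.019,-0.27,-0.065]
    - [-0.019,-0.27,-0.065]
  roll: [0,0,0,0,0,0,0,0,0,0,0,0]
  claw: [1,1,1,1,1,1,1,1,1,1,1,1]

```text
t: 13.18
eef_pos: [0.4951, 0.0688, 0.039]
orientation: [0.998, 0.07, -0.003, 0.0]
ft_force: [0.4, -0.4, -0.8]
finger_gap: 0.003
```

```bash
python3 ft.py
python3 - <<'E'
from h import *
f=grab_frame("top");crop(f["img"],260,200,410,350,4,"pics/l1.png")
g=grab_frame("scene");crop(g["img"],240,170,400,290,5,"pics/l2.png")
E
```

```text
13.4833 [0.4985 0.07   0.0441] [0.4963 0.0692 0.0412] F [-0.05 -0.13 -0.17] [0.55 0.45 0.38]
```

View pics/l1.png

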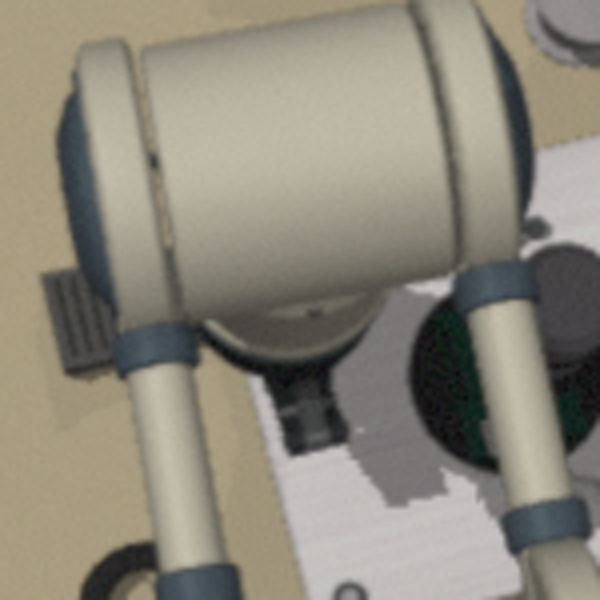

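View pics/l2.png

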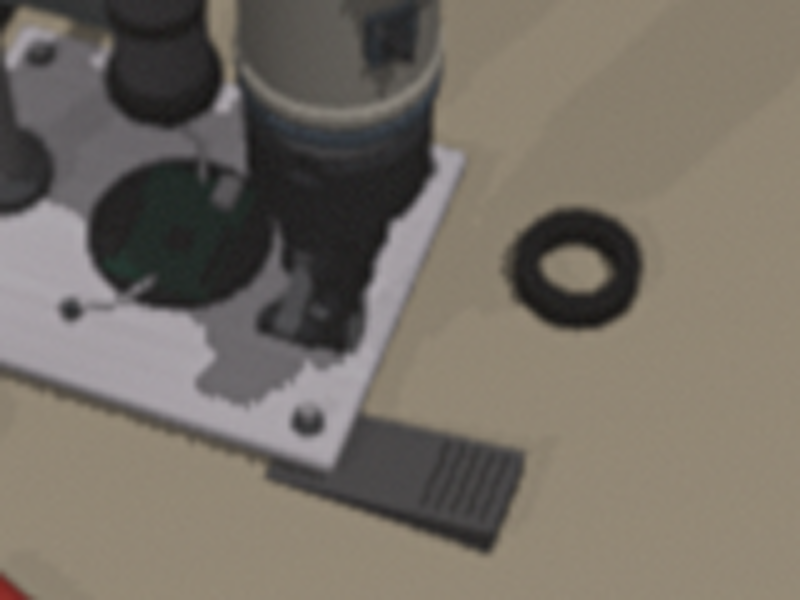

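Run:
```python
from h import *
f=grab_frame("top");g=grab_frame("scene")
for z in(.044,.12,.2,.25,.3,.35,.4): print(z,(proj(f,[.4985,.07,z])[0]-[260,200])*4,proj(g,[.4985,.07,z])[0])
cv2.imwrite("pics/l3.png",g["img"])
```

```text
0.044 [277.81533901 336.46875274] [306.37024413 237.19850466]
0.12 [280.82932371 307.49720358] [306.28563647 217.69183224]
0.2 [284.52869286 271.88360818] [306.18787551 194.10714527]
0.25 [287.17816259 246.34080683] [306.12193791 177.47234652]
0.3 [290.14217809 217.72937259] [306.05216321 159.12894903]
0.35 [293.47966361 185.46701418] [305.97858998 138.82482608]
0.4 [297.26504287 148.81603815] [305.90147154 116.26368997]
```

View pics/l3.png

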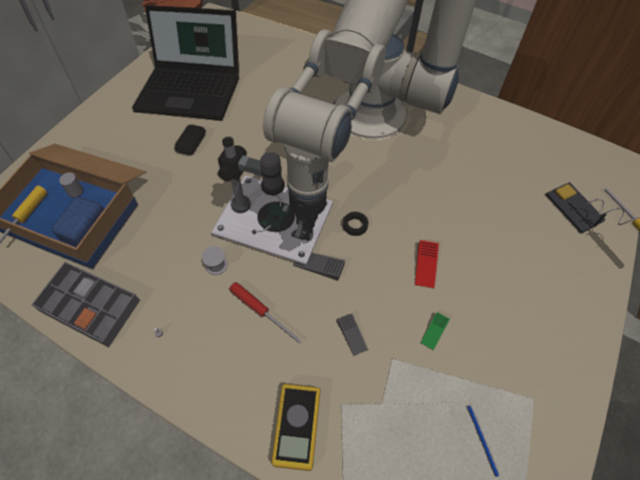

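Call:
move_arm:
  dp:
    - [0,0,-0.006]
    - [0,0,-0.01]
    - [0,0,-0.013]
    - [0,0,-0.013]
  roll: [0,0,0,0]
  claw: [1,1,1,1]

```text
t: 14.02
eef_pos: [0.4967, 0.0696, 0.0279]
orientation: [0.998, 0.07, -0.001, -0.0]
ft_force: [-0.8, -0.7, 0.7]
finger_gap: 0.006
```

```bash
python3 ft.py
```

```text
14.3167 [0.4976 0.0697 0.0295] [0.4969 0.0697 0.0284] F [-0.33 -0.38  0.12] [0.48 0.31 0.13]
```

Call:
move_arm:
  dp:
    - [0,0,-0.001]
    - [0,0,-0.002]
    - [0,0,-0.003]
    - [0,0,-0.003]
  roll: [0,0,0,0]
  claw: [1,1,1,1]

```text
t: 14.65
eef_pos: [0.4974, 0.0697, 0.0261]
orientation: [0.998, 0.07, -0.0, -0.0]
ft_force: [0.1, 1.3, -0.3]
finger_gap: -0.001
```

```bash
python3 ft.py
```

```text
14.95 [0.4974 0.0697 0.0263] [0.4974 0.0697 0.0262] F [0.09 0.32 0.06] [0.48 0.44 0.6 ]
```

Call:
move_arm:
  dp:
    - [0,0,-0.001]
    - [0,0,-0.001]
  roll: [0,0]
  claw: [1,1]

```text
t: 15.12
eef_pos: [0.4976, 0.0697, 0.026]
orientation: [0.998, 0.07, 0.0, 0.0]
ft_force: [-2.3, -0.5, 4.8]
finger_gap: 0.004
```

```bash
python3 ft.py
```

```text
15.4167 [0.4976 0.0697 0.026 ] [0.4976 0.0697 0.026 ] F [-2.12 -0.2   5.7 ] [0.66 0.32 0.44]
```

Call:
move_arm:
  dp:
    - [0,0,-0.0007]
    - [0,0,-0.001]
    - [0,0,-0.001]
    - [0,0,-0.001]
  roll: [0,0,0,0]
  claw: [1,1,1,1]

```text
t: 15.75
eef_pos: [0.4976, 0.0697, 0.026]
orientation: [0.998, 0.07, 0.0, 0.0]
ft_force: [-4.9, -1.0, 9.7]
finger_gap: -0.002
```

```bash
python3 ft.py
python3 - <<'E'
from h import *
g=grab_frame("scene");crop(g["img"],240,170,400,290,5,"pics/m2.png")
E
```

```text
16.05 [0.4976 0.0697 0.026 ] [0.4976 0.0697 0.026 ] F [-5.29 -0.38 10.46] [0.25 0.42 0.62]
```

View pics/m2.png

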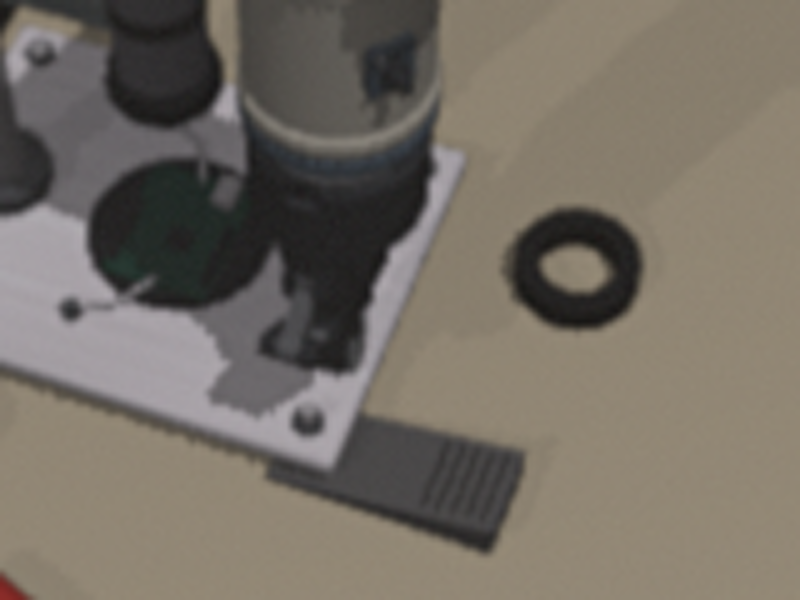

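Call:
move_arm:
  dp:
    - [0,0,0.001]
    - [0,0,0.004]
    - [0,0,0.02]
    - [0,0.02,0.06]
    - [0,0.06,0.1]
    - [0,0.1,0.12]
    - [0,0.14,0.12]
    - [0,0.18,0.12]
    - [0,0.21,0.12]
    - [0,0.24,0.12]
    - [0,0.26,0.12]
    - [0,0.26,0.12]
  roll: [0,0,0,0,0,0,0,0,0,0,0,0]
  claw: [1,1,1,1,1,1,1,1,1,1,1,1]

```text
t: 17.1
eef_pos: [0.4964, 0.3336, 0.1432]
orientation: [0.997, 0.072, -0.001, -0.001]
ft_force: [-0.2, -0.3, 0.3]
finger_gap: -0.001
```

```bash
python3 ft.py
python3 - <<'E'
from h import *
f=grab_frame("top");crop(f["img"],220,220,370,370,4,"pics/n1.png")
g=grab_frame("scene");crop(g["img"],240,170,400,290,5,"pics/n2.png")
E
```

```text
17.4 [0.4978 0.3284 0.1443] [0.4968 0.3314 0.1433] F [-0.14 -0.36  0.31] [0.41 0.31 0.6 ]
```

View pics/n1.png

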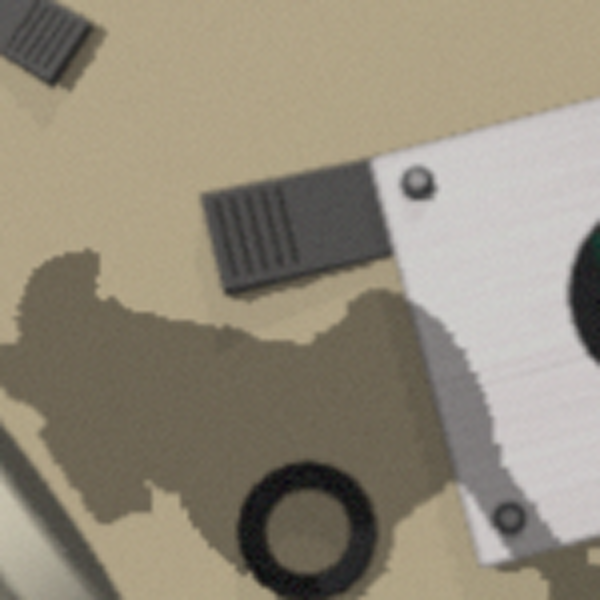

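View pics/n2.png

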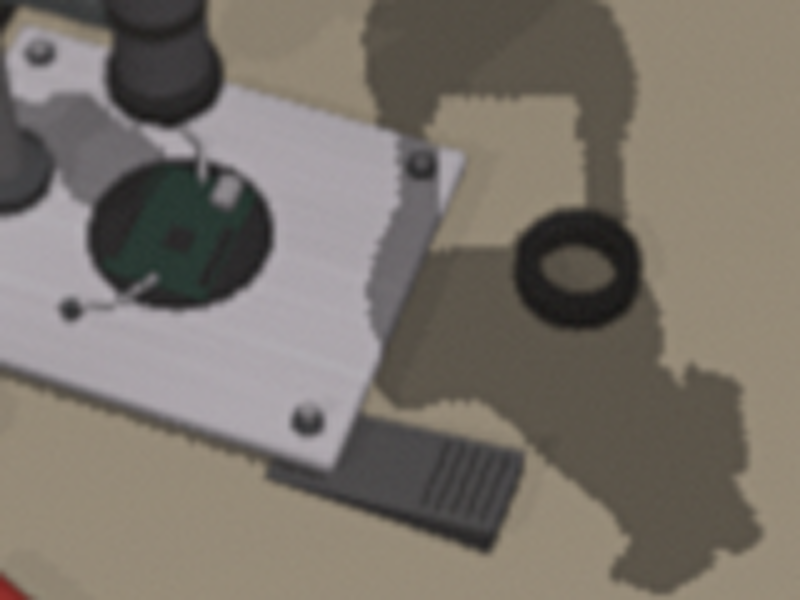

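The short screw is at crop (418,183), the same pixel as before the press. The microscope and wedge haven't moved and the hand is clear, so I'm handing the job in.

```bash
python3 -c "
from cell import ctrl
print(ctrl.close_job())"
```

```text
the job is handed in; nothing more can be done
None
```

I pushed the wedge snug under the short foot, pressed the corner, took the hand away and handed the job in at about 17.5 s. No verdict was reported.

- **Wedge:** A push from the side lined it up with the foot but turned it about 4°. Pushing flat on its back face straightened it again. By the last measurement, its middle line was about 1 mm from the foot's axis, and the foot ends up at about x = +0.04 m on the wedge.
- **Snug push:** The force rose from nearly zero to about 5 N within 1–2 mm. My last 1 mm step took it to about 7 N, above the 6 N at which the microscope may shift. In the top view its short screw and plate corner moved less than a pixel.
- **Press test:** I pressed about 10 N down at the given spot for more than 0.3 s. The fingertip stayed at 26.0 mm between 5.7 N and 10.5 N, so the corner no longer rocks. There was also about 5 N of sideways force, but nothing moved.
- **After retreat:** The last pictures show the wedge and microscope exactly as before the press, and the tape roll in its place. I did not measure the solder reel and screwdriver again, but the arm did not work near them. I could not measure the force between wedge and foot directly.

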